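# Clear the loose caps off the mixing board

## Robot

A 6-joint arm with a two-finger parallel gripper is mounted at the origin on the work surface. World frame = base frame: x ahead of the robot, y to its left, z up, the work surface at z = 0. Lengths are in m, angles in rad, forces in N, time in s.
With the tool pointing down it reaches from about 0.425 to 0.95 m from the base axis. Payload 3.5 kg.
Tool frame: the origin (TCP) lies at the very end of the fingers, on their centre line; the grasp point (between the pads) lies 19 mm behind it (ctrl.grip_point_offset is the distance from the TCP to the grasp point, in m); z points along the fingers, y is the line along which they close (so a half turn about z gives the same grasp; the last joint's range is limited). The gripper opens to 85 mm and grips with 20 to 120 N. Pads are 22 mm wide; open, the fingers measure 114 mm over their backs; the gripper's body (76 mm by 85 mm) begins 54 mm behind the grasp point. The pads swing forward as they close: fully open they stand 13 mm farther back than shut.
Start: joints at [0.952, 0.286, 1.577, -0, 1.279, -0.15], TCP at [0.305, 0.602, 0.231] pointing down, gripper open.
Joint ranges: [-2.77, 2.77], [-0.9, 2.22], [0.21, 2.48], [-1.53, 4.67], [0.24, 2.81], [-2.84, 2.84]. Speed limits (rad/s): [2.79, 2.79, 3.14, 3.14, 3.14, 3.14].

## Interface

Orientations are given as a unit quaternion [x, y, z, w].
In Python, from plant import telemetry, vision, ctrl gives the robot as it stands.
- The arm moves only by the tool arm_command, never from a script. Its argument "series" is one flat list of numbers, 7 for each row, row after row: the shift along the tool's x, y, z in cm, then the turn, a rotation vector about the tool's x, y, z in degrees, then the closure, from 0 (fully open) to 1 (shut). A call has 1 to 10 rows; each row is the pose to reach, as a shift and turn from the pose commanded when the call began, along the tool's axes at that moment; what a row does not reach only later rows make up. A row lasts 1/12 s, in which the tool goes at most 41.7 mm and 7.16 degrees, less where a joint would pass 70% of its speed; a pose out of reach is approached as far as the arm can. A call with a gripper value outside its range is refused whole. The fingers move at their own pace and stop on an object; "force" is the grip in N (left out, the last holds). Time passes only in rows, so rows that repeat a pose let the fingers close. It gives the time, the measured TCP pose, the force, the opening and the grip force at its end, in the units of the state.
- telemetry.get_state(): the state, without advancing time (a new reading comes with each control period).
- vision.read_camera(name): name is "scene" or "top" or "wrist"; returns a dict with "color" (480x640x3 uint8, blue, green, red), "K" (3x3 intrinsics, pixels), "rvec" (rotation vector, rad) and "tvec" (3), from world to camera coordinates, as OpenCV has them; the wrist camera has in their place "T_tool_cam" (4x4, takes a point from camera to tool coordinates, whose origin is the TCP and whose axes are the flange's). Camera axes: x right, y down, z forward; pixel columns grow to the right and rows downward; lengths in m; the calibration is good to about 2 mm. A picture is of the moment at which its call begins: read the wrist's pose just before it. There is no depth.
- ctrl.sign_off(): hands the job in; it is judged then, once.
The state is a dict: "time": time; "qpos": joint angles; "dq": joint speeds; "joint_efforts": joint torques, N m; "eef_pos": TCP position; "tcp_rot": TCP orientation; "contact_force": force on the tool from outside, world axes, zero at the start; "wrist_torque": the same for the moment, N m; "opening": opening from 0.0 (shut) to 1.0 (fully open); "finger_force": force on a finger pad.
Only numpy, scipy, OpenCV 4.12 (cv2) and the standard library are available. Lean on these libraries where they do the work, as an engineer would, in place of code of your own. Each camera call takes 0.05 s, during which the arm holds its last target. There are 200 camera calls.

## Task

Clear the painter's mixing board: with your fingertips sweep the three loose screw caps (red, blue, yellow) along the board and off its end into the empty steel scrap tray. Only push them gently along, do not grip or lift them, and leave the white jar and the green paint bottle standing where they are on the board.

Things in the scene. Friction and masses are not known exactly. Their poses are not given: they have to be found in the camera images.
- mixing_board: Fixed board, 240 (x) x 320 mm (y), grey flat top 60 mm above the table. Rims 10 mm wide, 12 mm above the top, run along both long sides (inner faces at x = -110, +110 mm); the ends (y = -160, +160 mm) are open. Caps start in two lanes, near its x = -70 and +70 mm, within 90 mm of its middle in y. Origin: centre of underside, z up; yaw within 0.15 rad of world axes.
- scrap_tray: Fixed, empty, open steel tray, 230 (x) x 130 mm (y), 50 mm high, walls and floor 4 mm. Stands against one open end of the mixing board (either end, axes parallel to the board's, gap 2 mm), its rim 10 mm below the board's top, so what is pushed over that end drops in. Origin: centre of its underside.
- tube_box: Fixed wooden box full of paint tubes, 230 x 130 mm, 58 mm high with the tubes; stands against the board's other end. Not for the caps. Origin: centre of its underside.
- red_cap: Loose screw cap, a round red disc with a small white dot on top: 36 mm diameter (37 mm at the foot), 14 mm high, about 18 g; slides easily. Starts flat on the mixing board. Origin: centre of its underside, z up.
- blue_cap: Loose screw cap, a round blue disc with a small white dot on top: 36 mm diameter (37 mm at the foot), 14 mm high, about 18 g; slides easily. Starts flat on the mixing board. Origin: centre of its underside, z up.
- yellow_cap: Loose screw cap, a round yellow disc with a small white dot on top: 36 mm diameter (37 mm at the foot), 14 mm high, about 18 g; slides easily. Starts flat on the mixing board. Origin: centre of its underside, z up.
- jar: White jar with white lid, 42 mm diameter, 52 mm high, 120 g; loose, to be left alone. Stands upright on the board's middle strip (board |x| under 10 mm). Origin: centre of its underside, z up.
- paint_bottle: Green paint bottle with black cap, 36 mm diameter, 60 mm high, 90 g; loose, to be left alone. Stands upright on the board's middle strip (board |x| under 10 mm). Origin: centre of its underside, z up.

How it is judged:
At the end, for the whole second after the job is handed in: All three caps lie inside the scrap tray (each cap's origin within the tray's walls and below 55 mm over its underside); jar and paint bottle upright (within 0.15 rad) and within 15 mm of where they started (x of red_cap in the frame of scrap_tray between -0.114 and 0.114 m and y of red_cap in the frame of scrap_tray between -0.064 and 0.064 m and z of each of red_cap, blue_cap, yellow_cap in the frame of scrap_tray below 0.055 m and x of blue_cap in the frame of scrap_tray between -0.114 and 0.114 m and y of blue_cap in the frame of scrap_tray between -0.064 and 0.064 m and x of yellow_cap in the frame of scrap_tray between -0.114 and 0.114 m and y of yellow_cap in the frame of scrap_tray between -0.064 and 0.064 m and distance of each of jar, paint_bottle from where it was at the start of the episode below 0.015 m and angle between each of jar, paint_bottle's own z axis and vertical below 0.15 rad); the robot touches nothing.
It fails at once if a cap is lifted instead of pushed (6 mm off the board while level, or 17 mm in any attitude) ((height (world z) of red_cap above 0.066 m and angle between red_cap's own z axis and vertical below 0.3 rad) or height (world z) of any of red_cap, blue_cap, yellow_cap above 0.077 m or (height (world z) of blue_cap above 0.066 m and angle between blue_cap's own z axis and vertical below 0.3 rad) or (height (world z) of yellow_cap above 0.066 m and angle between yellow_cap's own z axis and vertical below 0.3 rad)).
It fails at once if a cap is gripped or pressed hard by the fingers (over 30 N) (contact force between the fingers and red_cap above 30 N or contact force between the fingers and blue_cap above 30 N or contact force between the fingers and yellow_cap above 30 N).
It fails at once if the jar or the paint bottle is knocked over or shoved away (over 0.4 rad or 30 mm) (angle between any of jar, paint_bottle's own z axis and vertical above 0.4 rad or distance of any of jar, paint_bottle from where it was at the start of the episode above 0.03 m).
It also fails if it takes over 61 s, if anything falls off the work surface, if the arm or the gripper's body presses on something with over 40 N, if the wrist force passes 120 N, or if a joint passes its speed limit or range.

## Working session

There is one attempt and no reset: what is moved stays moved. The work goes in short steps, Python scripts to look and compute and a tool call to move; the robot and the scene stay as the last step left them, time stands still between calls to the robot, and variables do not carry over. Pictures are saved under pics/ and viewed, at most 11 in all, crops included, and the job is handed in when it is done.

Besides the shell and the picture viewer there is one more tool, called as name(argument=value, ...) on one line, values as JSON. arm_command: Moves the arm, as the interface text tells. Its arguments: {"type":"object","properties":{"series":{"type":"array","items":{"type":"number"}},"force":{"type":"number"}},"required":["series"]}

```bash
mkdir -p pics; ls; python3 - <<'E'
from plant import telemetry, vision, ctrl
import cv2,numpy as np
s=telemetry.get_state();print(s['time'],s['eef_pos'],s['tcp_rot'],s['opening'])
for n in("top","scene"):
    d=vision.read_camera(n);cv2.imwrite(f'pics/{n}0.png',d['color']);np.savez(f'{n}.npz',**d);print(d['tvec'],d['rvec'],d['K'])
E
```

```text
pics
0.0 [0.30455034 0.60164907 0.22993784] [ 2.32253812e-01  9.72654495e-01 -1.10232858e-03 -4.31217125e-04] 1.0000882617395837
[0.01850516 0.54755382 0.9517321 ] [ 2.17547359 -2.22684345  0.09091141] [[602.49887346   0.         320.54223072]
 [  0.         602.49887346 256.61530537]
 [  0.           0.           1.        ]]
[ 0.14881856 -0.25955576  1.42355756] [ 1.46503575  1.89804159 -0.99722165] [[534.99821534   0.         314.04323465]
 [  0.         534.99821534 237.77049343]
 [  0.           0.           1.        ]]
```

View pics/top0.png

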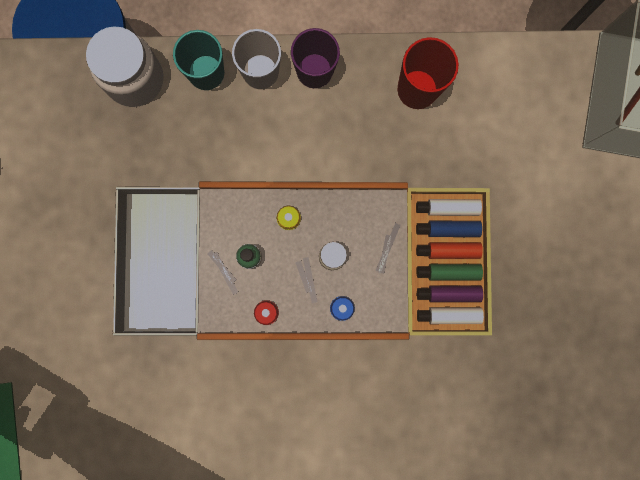

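The top view shows the tray at the left end of the board. Pixel positions: yellow (288,217), red (266,313), blue (342,309), jar lid (333,255), bottle cap (249,256). The board corners are near (199,188), (408,188), (408,334) and (198,334).

```bash
cat > h.py <<'E'
import numpy as np,cv2
from scipy.spatial.transform import Rotation as R
def px2w(d,u,v,z):
    M=cv2.Rodrigues(d['rvec'])[0];t=np.ravel(d['tvec'])
    r=M.T@np.linalg.inv(d['K'])@[u,v,1];c=-M.T@t
    return c+r*(z-c[2])/r[2]
E
python3 - <<'E'
from h import *
d=np.load('top.npz')
P={k:px2w(d,*a) for k,a in dict(yellow=(288,217,.074),red=(266,313,.074),blue=(342,309,.074),jar=(333,255,.112),bottle=(248.5,256,.12),
 rimTL=(199,182,.072),rimTR=(408,183,.072),rimBR=(408.5,339,.072),rimBL=(197,338,.072),trTL=(116,188,.05),trBL=(114,334,.05)).items()}
for k,p in P.items():print(k,p.round(4))
from plant import telemetry
s=telemetry.get_state();print(R.from_quat(s['tcp_rot']).as_matrix().round(3))
e=P['rimTL']-P['rimTR']+P['rimBL']-P['rimBR'];print('push dir deg',np.degrees(np.arctan2(e[1],e[0])))
E
```

```text
yellow [0.6056 0.0549 0.074 ]
red [0.4615 0.0909 0.074 ]
blue [ 0.4647 -0.0233  0.074 ]
jar [ 0.544  -0.0102  0.112 ]
bottle [0.5448 0.1112 0.12  ]
rimTL [0.6622 0.1889 0.072 ]
rimTR [ 0.6543 -0.1296  0.072 ]
rimBR [ 0.4172 -0.1225  0.072 ]
rimBL [0.4268 0.1947 0.072 ]
trTL [0.6596 0.3211 0.05  ]
trBL [0.4345 0.3249 0.05  ]
[[-0.892  0.452 -0.001]
 [ 0.452  0.892 -0.002]
 [ 0.    -0.002 -1.   ]]
push dir deg 88.42074945009587
```

```bash
cat >> h.py <<'E'
def plan(*tg):
    "tool-frame shifts in cm from the measured pose to each world target, and turn to bring tool y to -1.6 deg"
    from plant import telemetry
    s=telemetry.get_state();r=R.from_quat(s['tcp_rot'])
    goal=R.from_matrix(np.array([[np.sin(a:=np.radians(-1.6)),np.cos(a),0],[-np.cos(a),np.sin(a),0],[0,0,-1]]).T@np.eye(3)) if 0 else None
    c,sn=np.cos(np.radians(-1.6)),np.sin(np.radians(-1.6))
    y=np.array([c,sn,0]);z=np.array([0,0,-1.]);G=R.from_matrix(np.c_[np.cross(y,z),y,z])
    print('t',s['time'],s['eef_pos'].round(4),'open',round(s['opening'],3),'F',np.round(s['contact_force'],1))
    print('turn',(r.inv()*G).as_rotvec(degrees=True).round(1))
    for t in tg:print(t,(100*r.inv().apply(np.array(t)-s['eef_pos'])).round(2))
E
sed -i '/goal=/d' h.py
python3 -c "
from h import *
plan((.604,.01,.16))"
```

```text
t 0.1 [0.3046 0.6017 0.2301] open 1.0 F [ 0.4 -0.2 -1.4]
turn [-0.1  0.1 64.7]
(0.604, 0.01, 0.16) [-53.44 -39.24   7.07]
```

arm_command(series=[-3.5, -2.5, 0, 0, 0, 6.5, 0.77, -7, -5, 0, 0, 0, 13, 0.77, -10.5, -7.5, 0, 0, 0, 19.5, 0.77, -14, -10, 0, 0, 0, 26, 0.77, -17.5, -12.5, 0, 0, 0, 32.5, 0.77, -21, -15, 0, 0, 0, 39, 0.77, -24.5, -17.5, 0, 0, 0, 45.5, 0.77, -28, -20, 0, 0, 0, 52, 0.77, -31, -22.5, 0, 0, 0, 58.5, 0.77, -34, -25, 0, 0, 0, 64.7, 0.77], force=20)

```text
time: 0.93
eef_pos: [0.4933, 0.2286, 0.2309]
tcp_rot: [0.719, 0.695, -0.0, -0.0]
contact_force: [0.9, 0.3, 0.0]
opening: 0.227
finger_force: 0.0
```

```bash
python3 -c "
from h import *
plan((.604,.01,.16),(.604,.01,.064))"
```

```text
t 0.9333 [0.4933 0.2286 0.2309] open 0.227 F [0.9 0.3 0. ]
turn [-0.   0.  -0.3]
(0.604, 0.01, 0.16) [-21.49  11.78   7.09]
(0.604, 0.01, 0.064) [-21.49  11.78  16.69]
```

arm_command(series=[-4, 2.2, 1.5, 0, 0, 0, 0.77, -8, 4.4, 3, 0, 0, 0, 0.77, -12, 6.6, 4.5, 0, 0, 0, 0.77, -16, 8.8, 6, 0, 0, 0, 0.77, -19, 10.5, 7, 0, 0, 0, 0.77, -21.3, 11.7, 7.5, 0, 0, 0, 0.77, -21.3, 11.7, 9, 0, 0, 0, 0.77, -21.3, 11.7, 11, 0, 0, 0, 0.77, -21.3, 11.7, 12, 0, 0, 0, 0.77, -21.3, 11.7, 12, 0, 0, 0, 0.77])

```text
time: 1.77
eef_pos: [0.6017, 0.0147, 0.1075]
tcp_rot: [0.717, 0.697, -0.002, -0.003]
contact_force: [-0.1, -0.8, 0.5]
opening: 0.232
finger_force: 0.0
```

```bash
python3 -c "
from h import *
plan((.604,.01,.064),(.608,.18,.064))
from plant import vision
cv2.imwrite('pics/w1.png',vision.read_camera('wrist')['color'])
cv2.imwrite('pics/t1.png',vision.read_camera('top')['color'])
"
```

```text
t 1.7667 [0.6017 0.0147 0.1075] open 0.232 F [-0.1 -0.8  0.5]
turn [-0.4 -0.1  0. ]
(0.604, 0.01, 0.064) [-0.47  0.28  4.35]
(0.608, 0.18, 0.064) [16.54  0.21  4.36]
```

View pics/w1.png

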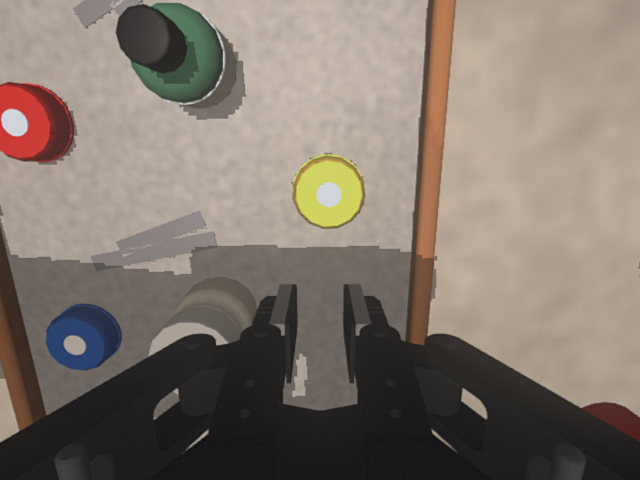

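The wrist view shows the yellow cap at (328,192), nearly centred ahead of the half-open fingers at (320,330). The jar is close to the left linkage, so I'll descend further ahead and biased slightly towards the rim.

arm_command(series=[0.5, 0.4, 0.5, -0.4, 0, 0, 0.77, 0.7, 0.6, 1, -0.4, 0, 0, 0.77, 0.7, 0.6, 1.7, -0.4, 0, 0, 0.77, 0.7, 0.6, 2.4, -0.4, 0, 0, 0.77, 0.7, 0.6, 3.1, -0.4, 0, 0, 0.77, 0.7, 0.6, 3.7, -0.4, 0, 0, 0.77, 0.7, 0.6, 4.1, -0.4, 0, 0, 0.77, 0.7, 0.6, 4.3, -0.4, 0, 0, 0.77, 0.7, 0.6, 4.3, -0.4, 0, 0, 0.77])

```text
time: 2.62
eef_pos: [0.61, 0.0213, 0.0675]
tcp_rot: [0.717, 0.697, 0.002, 0.002]
contact_force: [-0.3, -0.1, 0.2]
opening: 0.226
finger_force: 0.0
```

```bash
python3 -c "
from h import *
plan((.608,.1,.064),(.6105,.198,.064))
from plant import vision
cv2.imwrite('pics/w2.png',vision.read_camera('wrist')['color'])
"
```

```text
t 2.6167 [0.61   0.0213 0.0675] open 0.226 F [-0.3 -0.1  0.2]
turn [ 0.3 -0.   0. ]
(0.608, 0.1, 0.064) [ 7.87 -0.42  0.35]
(0.6105, 0.198, 0.064) [17.67 -0.43  0.35]
```

View pics/w2.png

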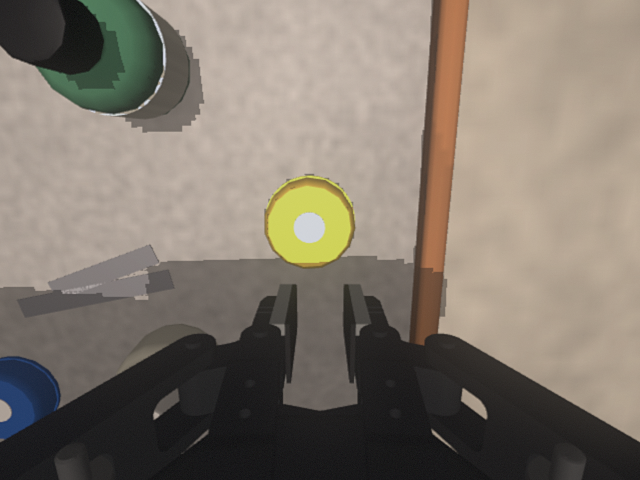

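The fingers are down without contact. The cap is at (310,222), about 4 mm left of the finger line, so I'll correct that and push.

arm_command(series=[0.3, -0.3, 0.25, 0.2, 0, 0, 0.77, 0.8, -0.4, 0.25, 0.2, 0, 0, 0.77, 1.6, -0.4, 0.25, 0.2, 0, 0, 0.77, 2.6, -0.4, 0.25, 0.2, 0, 0, 0.77, 3.8, -0.4, 0.25, 0.2, 0, 0, 0.77, 5, -0.4, 0.25, 0.2, 0, 0, 0.77, 6.2, -0.4, 0.25, 0.2, 0, 0, 0.77, 7.4, -0.4, 0.25, 0.2, 0, 0, 0.77, 8.6, -0.4, 0.25, 0.2, 0, 0, 0.77, 9.8, -0.4, 0.25, 0.2, 0, 0, 0.77])

```text
time: 3.5
eef_pos: [0.6091, 0.1209, 0.0658]
tcp_rot: [0.716, 0.698, 0.001, 0.001]
contact_force: [0.6, 0.1, 0.2]
opening: 0.227
finger_force: 0.1
```

```bash
python3 -c "
from h import *
plan((.6105,.198,.065))
from plant import vision
cv2.imwrite('pics/w3.png',vision.read_camera('wrist')['color'])
"
```

```text
t 3.5 [0.6091 0.1209 0.0658] open 0.227 F [0.6 0.1 0.2]
turn [0.2 0.  0.1]
(0.6105, 0.198, 0.065) [ 7.71 -0.07  0.08]
```

View pics/w3.png

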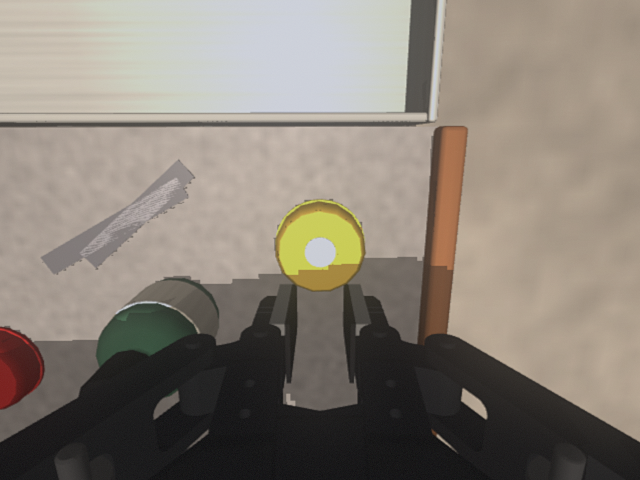

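The cap at (320,245) sits centred against both fingertips, with the tray ahead. I'll push it over the end.

arm_command(series=[0.8, 0, 0, 0, 0, 0, 0.77, 1.8, 0, 0, 0, 0, 0, 0.77, 3, 0, 0, 0, 0, 0, 0.77, 4.2, 0, 0, 0, 0, 0, 0.77, 5.2, 0, 0, 0, 0, 0, 0.77, 6.2, 0, 0, 0, 0, 0, 0.77, 7.1, 0, 0, 0, 0, 0, 0.77, 7.9, 0, 0, 0, 0, 0, 0.77, 7.9, 0, 0, 0, 0, 0, 0.77, 7.9, 0, 0, 0, 0, 0, 0.77])

```text
time: 4.38
eef_pos: [0.6112, 0.1988, 0.0657]
tcp_rot: [0.716, 0.698, 0.001, 0.001]
contact_force: [0.5, 0.4, 0.6]
opening: 0.23
finger_force: 0.0
```

```bash
python3 -c "
from h import *
plan((.61,.199,.16),(.459,.199,.16),(.459,.05,.16))
from plant import vision
cv2.imwrite('pics/w4.png',vision.read_camera('wrist')['color'])
"
```

```text
t 4.3833 [0.6112 0.1988 0.0657] open 0.23 F [0.5 0.4 0.6]
turn [0.2 0.  0.1]
(0.61, 0.199, 0.16) [ 0.02 -0.09 -9.43]
(0.459, 0.199, 0.16) [ -0.38 -15.18  -9.48]
(0.459, 0.05, 0.16) [-15.28 -14.79  -9.47]
```

View pics/w4.png

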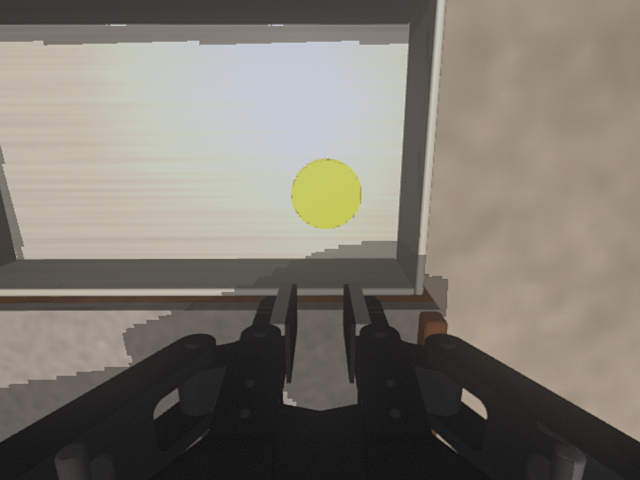

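Yellow landed in the tray at (326,193). Next is red, with a narrower gap because it lies closer to the rim.

arm_command(series=[0, 0, -4, 0, 0, 0, 0.87, 0, 0, -8, 0, 0, 0, 0.87, -1, -2, -9.5, 0, 0, 0, 0.87, -3.5, -5, -9.5, 0, 0, 0, 0.87, -6, -8, -9.5, 0, 0, 0, 0.87, -8.5, -11, -9.5, 0, 0, 0, 0.87, -11.5, -13.5, -9.5, 0, 0, 0, 0.87, -14, -14.6, -9.5, 0, 0, 0, 0.87, -14.8, -14.6, -8.5, 0, 0, 0, 0.87, -14.8, -14.6, -6, 0, 0, 0, 0.87])

```text
time: 5.27
eef_pos: [0.4638, 0.0521, 0.1286]
tcp_rot: [0.718, 0.696, 0.004, 0.005]
contact_force: [0.7, -0.9, 0.2]
opening: 0.133
finger_force: 0.0
```

arm_command(series=[0, 0, 0, 0, 0, 0, 0.87, 0, 0, 0, 0, 0, 0, 0.87])

```text
time: 5.43
eef_pos: [0.4601, 0.0543, 0.124]
tcp_rot: [0.717, 0.697, 0.0, -0.0]
contact_force: [0.7, -0.3, 1.0]
opening: 0.133
finger_force: 0.0
```

```bash
python3 -c "
from h import *
plan((.463,.053,.066),(.467,.2,.066))
from plant import vision
cv2.imwrite('pics/w5.png',vision.read_camera('wrist')['color'])
"
```

```text
t 5.4333 [0.4601 0.0543 0.124 ] open 0.133 F [ 0.7 -0.3  1. ]
turn [-0. -0. -0.]
(0.463, 0.053, 0.066) [-0.12  0.29  5.8 ]
(0.467, 0.2, 0.066) [14.59  0.28  5.81]
```

View pics/w5.png

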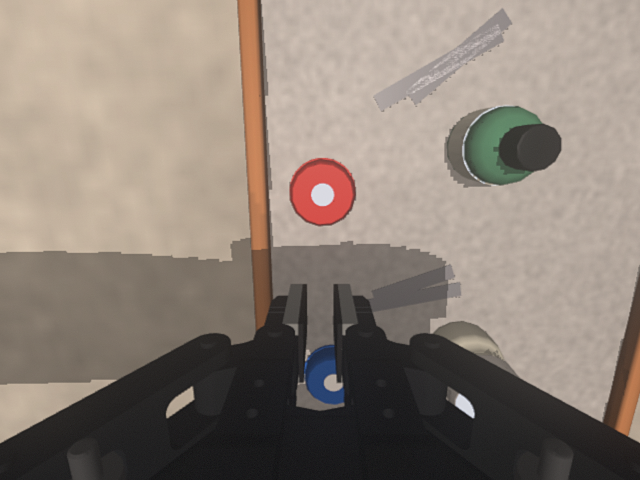

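Red is at (322,192), centred ahead of the fingers. I'll descend with 2.5 mm of bias away from the rim, then push.

arm_command(series=[-0.1, 0.2, 1, 0, 0, 0, 0.87, -0.1, 0.2, 2, 0, 0, 0, 0.87, -0.1, 0.2, 3, 0, 0, 0, 0.87, -0.1, 0.2, 4, 0, 0, 0, 0.87, -0.1, 0.2, 4.8, 0, 0, 0, 0.87, -0.1, 0.2, 5.4, 0, 0, 0, 0.87, -0.1, 0.2, 5.7, 0, 0, 0, 0.87, -0.1, 0.2, 5.7, 0, 0, 0, 0.87, -0.1, 0.2, 5.7, 0, 0, 0, 0.87])

```text
time: 6.23
eef_pos: [0.4634, 0.0534, 0.0683]
tcp_rot: [0.717, 0.697, 0.001, 0.001]
contact_force: [0.2, 0.6, 0.4]
opening: 0.131
finger_force: 0.0
```

```bash
python3 -c "
from h import *
plan((.467,.205,.066))
"
```

```text
t 6.2333 [0.4634 0.0534 0.0683] open 0.131 F [0.2 0.6 0.4]
turn [ 0.2 -0.   0. ]
(0.467, 0.205, 0.066) [15.17 -0.05  0.23]
```

arm_command(series=[0.3, 0, 0.2, 0, 0, 0, 0.87, 0.8, 0, 0.2, 0, 0, 0, 0.87, 1.6, 0, 0.2, 0, 0, 0, 0.87, 2.5, 0, 0.2, 0, 0, 0, 0.87, 3.5, 0, 0.2, 0, 0, 0, 0.87, 4.5, 0, 0.2, 0, 0, 0, 0.87, 5.5, 0, 0.2, 0, 0, 0, 0.87, 6.5, 0, 0.2, 0, 0, 0, 0.87, 7.5, 0, 0.2, 0, 0, 0, 0.87, 8.3, 0, 0.2, 0, 0, 0, 0.87])

```text
time: 7.07
eef_pos: [0.4655, 0.1376, 0.0663]
tcp_rot: [0.716, 0.698, 0.001, 0.001]
contact_force: [-0.1, 0.3, 0.6]
opening: 0.127
finger_force: 0.1
```

```bash
python3 -c "
from h import *
plan((.467,.205,.066))
from plant import vision
cv2.imwrite('pics/w6.png',vision.read_camera('wrist')['color'])
"
```

```text
t 7.0667 [0.4655 0.1376 0.0663] open 0.127 F [-0.1  0.3  0.6]
turn [ 0.2 -0.   0.1]
(0.467, 0.205, 0.066) [ 6.74 -0.03  0.03]
```

View pics/w6.png

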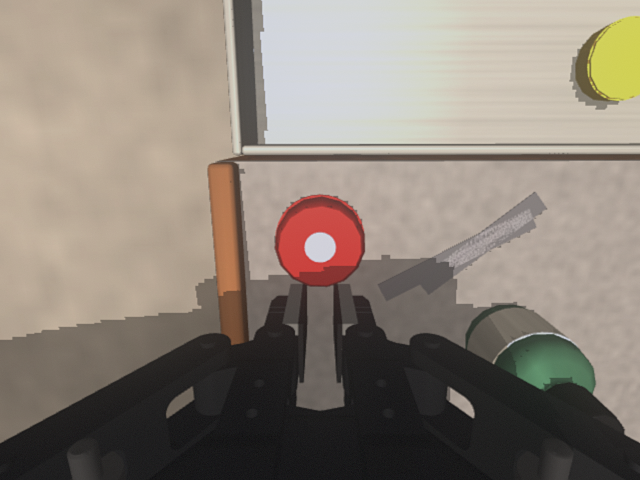

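Red at (320,245) is centred on the fingers, and the tray lies straight ahead.

arm_command(series=[0.7, 0, 0, 0, 0, 0, 0.87, 1.6, 0, 0, 0, 0, 0, 0.87, 2.7, 0, 0, 0, 0, 0, 0.87, 3.8, 0, 0, 0, 0, 0, 0.87, 4.8, 0, 0, 0, 0, 0, 0.87, 5.6, 0, 0, 0, 0, 0, 0.87, 6.3, 0, 0, 0, 0, 0, 0.87, 6.8, 0, 0, 0, 0, 0, 0.87, 6.8, 0, 0, 0, 0, 0, 0.87, 6.8, 0, 0, 0, 0, 0, 0.87])

```text
time: 7.95
eef_pos: [0.4673, 0.2045, 0.0662]
tcp_rot: [0.716, 0.698, 0.001, 0.001]
contact_force: [-0.5, -0.4, -0.1]
opening: 0.132
finger_force: 0.0
```

arm_command(series=[0, 0, -4, 0, 0, 0, 0.87, 0, 0, -8, 0, 0, 0, 0.87, -1, 0, -9, 0, 0, 0, 0.87, -4, 0, -9, 0, 0, 0, 0.87, -8, 0, -9, 0, 0, 0, 0.87, -12, 0, -9, 0, 0, 0, 0.87, -16, 0, -9, 0, 0, 0, 0.87, -20, 0, -9, 0, 0, 0, 0.87, -24, 0, -9, 0, 0, 0, 0.87, -26, 0, -9, 0, 0, 0, 0.87])

```text
time: 8.78
eef_pos: [0.4595, -0.0596, 0.1566]
tcp_rot: [0.718, 0.696, 0.001, 0.002]
contact_force: [1.2, 0.1, -0.4]
opening: 0.125
finger_force: 0.0
```

```bash
python3 -c "
from h import *
plan((.464,-.06,.12),(.464,-.06,.066))
from plant import vision
d=vision.read_camera('top')
cv2.imwrite('pics/t7.png',cv2.resize(d['color'][160:360,100:420],(800,500)))
"
```

```text
t 8.7833 [ 0.4595 -0.0596  0.1566] open 0.125 F [ 1.2  0.1 -0.4]
turn [ 0.3  0.1 -0.2]
(0.464, -0.06, 0.12) [-0.02  0.43  3.66]
(0.464, -0.06, 0.066) [-0.01  0.41  9.06]
```

View pics/t7.png

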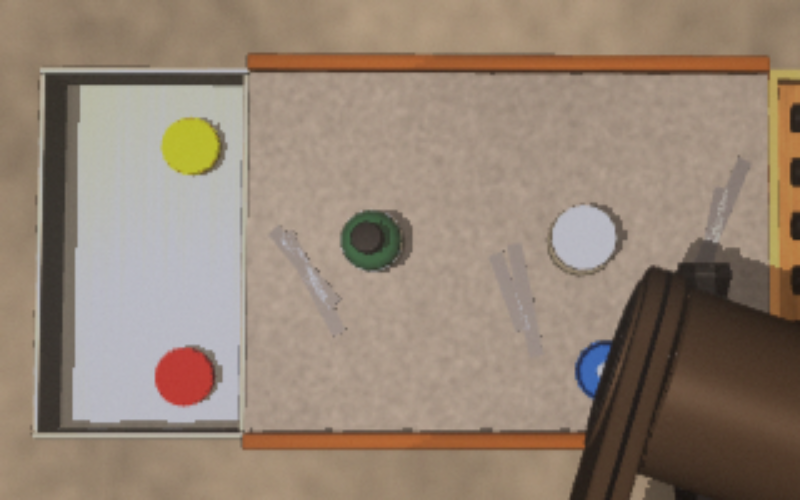

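Red and yellow are both in the tray, and the jar and bottle are unmoved. I'll descend behind blue.

arm_command(series=[-0.1, 0.4, 1.5, 0, 0, 0, 0.87, -0.1, 0.4, 3, 0, 0, 0, 0.87, -0.1, 0.4, 4.5, 0, 0, 0, 0.87, -0.1, 0.4, 5.8, 0, 0, 0, 0.87, -0.1, 0.4, 7, 0, 0, 0, 0.87, -0.1, 0.4, 8, 0, 0, 0, 0.87, -0.1, 0.4, 8.7, 0, 0, 0, 0.87, -0.1, 0.4, 9, 0, 0, 0, 0.87, -0.1, 0.4, 9, 0, 0, 0, 0.87, -0.1, 0.4, 9, 0, 0, 0, 0.87])

```text
time: 9.67
eef_pos: [0.4646, -0.0568, 0.0667]
tcp_rot: [0.717, 0.697, 0.001, 0.002]
contact_force: [-1.1, 0.2, 0.0]
opening: 0.127
finger_force: 0.0
```

```bash
python3 -c "
from h import *
plan((.47,.205,.066))
from plant import vision
cv2.imwrite('pics/w8.png',vision.read_camera('wrist')['color'])
"
```

```text
t 9.6667 [ 0.4646 -0.0568  0.0667] open 0.127 F [-1.1  0.2  0. ]
turn [0.2 0.  0. ]
(0.47, 0.205, 0.066) [26.19 -0.17  0.06]
```

View pics/w8.png

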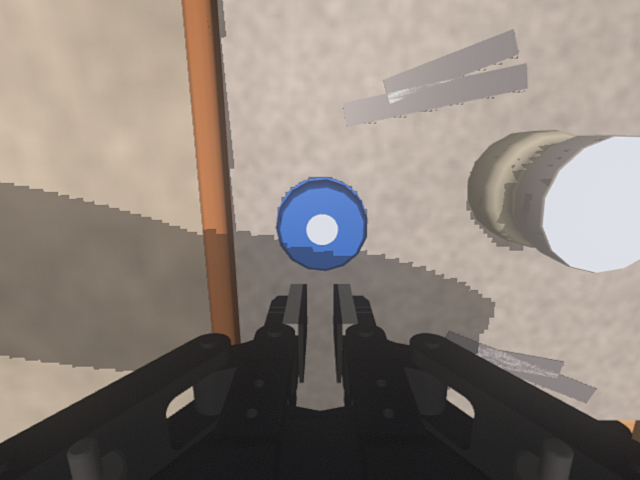

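Blue at (322,225) is centred ahead of the fingers. I'll push it straight in three calls.

arm_command(series=[0.3, 0, 0, 0, 0, 0, 0.87, 0.8, 0, 0, 0, 0, 0, 0.87, 1.6, 0, 0, 0, 0, 0, 0.87, 2.5, 0, 0, 0, 0, 0, 0.87, 3.5, 0, 0, 0, 0, 0, 0.87, 4.5, 0, 0, 0, 0, 0, 0.87, 5.5, 0, 0, 0, 0, 0, 0.87, 6.5, 0, 0, 0, 0, 0, 0.87, 7.5, 0, 0, 0, 0, 0, 0.87, 8.5, 0, 0, 0, 0, 0, 0.87])

```text
time: 10.55
eef_pos: [0.4666, 0.0294, 0.0663]
tcp_rot: [0.717, 0.698, 0.001, 0.001]
contact_force: [-0.7, 0.2, -1.2]
opening: 0.128
finger_force: 0.1
```

arm_command(series=[1, 0, 0, 0, 0, 0, 0.87, 2, 0, 0, 0, 0, 0, 0.87, 3, 0, 0, 0, 0, 0, 0.87, 4, 0, 0, 0, 0, 0, 0.87, 5, 0, 0, 0, 0, 0, 0.87, 6, 0, 0, 0, 0, 0, 0.87, 7, 0, 0, 0, 0, 0, 0.87, 8, 0, 0, 0, 0, 0, 0.87, 9, 0, 0, 0, 0, 0, 0.87, 10, 0, 0, 0, 0, 0, 0.87])

```text
time: 11.38
eef_pos: [0.4693, 0.1292, 0.0663]
tcp_rot: [0.717, 0.697, 0.001, 0.001]
contact_force: [-0.5, -0.2, 0.1]
opening: 0.131
finger_force: 0.1
```

```bash
python3 -c "
from h import *
plan((.47,.205,.066))
from plant import vision
cv2.imwrite('pics/w9.png',vision.read_camera('wrist')['color'])
"
```

```text
t 11.3833 [0.4693 0.1292 0.0663] open 0.131 F [-0.5 -0.2  0.1]
turn [0.2 0.  0. ]
(0.47, 0.205, 0.066) [ 7.58 -0.14  0.03]
```

View pics/w9.png

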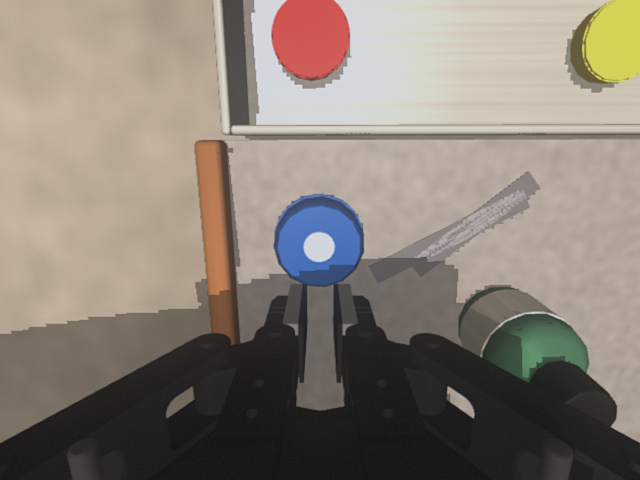

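Blue at (319,240) is still centred, so I'll finish the push and then retreat upward.

arm_command(series=[1, 0.1, 0, 0, 0, 0, 0.87, 2, 0.3, 0, 0, 0, 0, 0.87, 3, 0.5, 0, 0, 0, 0, 0.87, 4, 0.6, 0, 0, 0, 0, 0.87, 5, 0.6, 0, 0, 0, 0, 0.87, 6, 0.6, 0, 0, 0, 0, 0.87, 6.8, 0.6, 0, 0, 0, 0, 0.87, 7.6, 0.6, 0, 0, 0, 0, 0.87, 7.6, 0.6, 0, 0, 0, 0, 0.87, 7.6, 0.6, 0, 0, 0, 0, 0.87])

```text
time: 12.27
eef_pos: [0.4773, 0.2044, 0.0663]
tcp_rot: [0.716, 0.698, 0.001, 0.001]
contact_force: [-1.2, 0.7, 0.3]
opening: 0.129
finger_force: 0.0
```

arm_command(series=[0, 0, -2, 0, 0, 0, 0.87, 0, 0, -5, 0, 0, 0, 0.87, 0, 0, -8, 0, 0, 0, 0.87, 0, 0, -10, 0, 0, 0, 0.87, -3, 0, -11, 0, 0, 0, 0.87, -6, 0, -11, 0, 0, 0, 0.87, -10, 0, -11, 0, 0, 0, 0.87, -14, 0, -11, 0, 0, 0, 0.87, -17, 0, -11, 0, 0, 0, 0.87, -17, 0, -11, 0, 0, 0, 0.87])

```text
time: 13.1
eef_pos: [0.4722, 0.0295, 0.1765]
tcp_rot: [0.719, 0.695, 0.001, 0.002]
contact_force: [-0.5, -0.3, 0.1]
opening: 0.13
finger_force: 0.0
```

```bash
python3 -c "
from h import *
plan()
from plant import vision
d=vision.read_camera('top')
cv2.imwrite('pics/t10.png',cv2.resize(d['color'][160:360,100:420],(800,500)))
"
```

```text
t 13.1 [0.4722 0.0295 0.1765] open 0.13 F [-0.5 -0.3  0.1]
turn [ 0.2  0.1 -0.3]
```

View pics/t10.png

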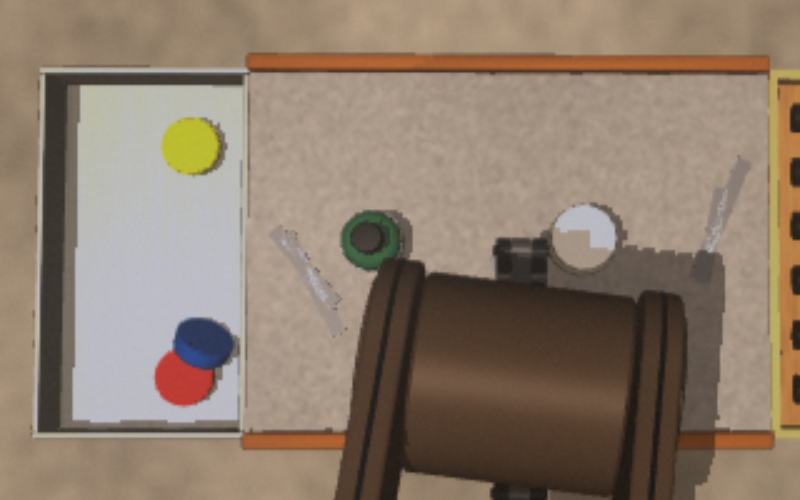

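All three caps are in the tray: yellow (192,146), red (185,376), and blue leaning on red (203,343). The jar and bottle stand where they were, and the arm is clear.

```bash
python3 -c "
from plant import ctrl
print(ctrl.sign_off())"
```

```text
the job is handed in; nothing more can be done
None
```

The job is handed in: all three caps are in the scrap tray (blue leaning on red), and the jar and bottle still stand where they were, though the hand-in call gave no pass/fail verdict.

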